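# Tip used sample vials through the spring flap of the waste bin

### The arm

A 7-joint arm with a two-finger parallel gripper is mounted at the origin on the work surface. World frame = base frame: x ahead of the robot, y to its left, z up, the work surface at z = 0. Lengths are in m, angles in rad, forces in N, time in s.
With the tool pointing down it reaches from about 0.425 to 0.875 m from the base axis. Payload 4.7 kg.
Tool frame: the origin (TCP) lies at the very end of the fingers, on their centre line; the grasp point (between the pads) lies 19 mm behind it; z points along the fingers, y is the line along which they close (so a half turn about z gives the same grasp; the last joint's range is limited). The gripper opens to 87 mm and grips with 3 to 60 N. Pads are 19 mm wide; open, the fingers measure 117 mm over their backs; the gripper's body (75 mm by 190 mm) begins 51 mm behind the grasp point.
Start: joints at [1.285, 0.321, -0.07, 1.45, 0.023, 1.371, -0.057], TCP at [0.192, -0.621, 0.223] pointing down, gripper open.
Joint ranges: [-2.86, 2.86], [-0.3, 2.09], [-1.38, 1.24], [0.06, 2.45], [-1.56, 4.7], [0.09, 2.05], [-2.69, 2.69]. Speed limits (rad/s): [2.57, 2.57, 3.14, 3.14, 3.14, 3.14, 3.14].

### API

Orientations are given as a unit quaternion [x, y, z, w].
In Python, from workcell import observe, grab_frame, job_done, search_frame, trace gives the robot as it stands.
- The arm moves only by the shell command python3 -m creep 'ROWS'. ROWS is JSON, a list of rows, each a list of 5 numbers: the shift along the tool's x, y, z in cm, then the turn about the tool's z in rad, then the closure, from -1 (fully open) to 1 (shut), so that 0 is half open. In form: [[dx, dy, dz, turn, grip], ...]. A call has exactly 5 rows; each row shifts and turns the commanded pose from where the row before left it, along the tool's axes as they then stand; what a row does not reach is not made up. A row lasts 1/12 s, in which the tool goes at most 41.7 mm and 7.16 degrees, less where a joint would pass 70% of its speed; a pose out of reach is approached as far as the arm can. A call is refused whole if a number of a shift passes 4.17 or a number of a turn 0.125, either way. A call with a gripper value outside its range is refused whole. The fingers move at their own pace and stop on an object; the grip force is fixed at half the most. Time passes only in rows, so rows that do not move let the fingers close, or fill a call up. It gives the time, the measured TCP pose, the force, the opening and the grip force at its end, in the units of the state.
- observe(): the state, without advancing time (a new reading comes with each control period).
- grab_frame(name): name is "scene" or "side" or "wrist"; returns a dict with "frame" (400x640x3 uint8, red, green, blue), "intrinsics" (3x3 intrinsics, pixels), "T" (4x4, takes a point from camera to world coordinates). Camera axes: x right, y up, looking along -z (the intrinsics and any distortion apply to the point x, -y, -z); pixel columns grow to the right and rows downward; lengths in m; the calibration is good to about 2 mm. A picture is of the moment at which its call begins. There is no depth.
- job_done(): hands the job in; it is judged then, once.
Trained networks look in a picture, given as the dict that the camera call returned (one of the last four; its "shot" number tells which), for a name from the list of things; names that differ only in an ending like _2 or _b are one class to them, and where a whole thing is asked for, a point or a joint stands for the part that bears it (a point fixed in the world has none). Each returns a list of dicts, best first, with "score" (0 to 1); they miss things now and then, are a little off and sometimes report something else, mostly with a low value. They report only what shows in the picture. A call takes as long as a camera call. They do not tell look-alikes from the thing itself.
- search_frame(label, picture): "location" ([x, y, z] in m, in the coordinates of the camera as it stood for that picture, good to about 4 mm: the middle of the surface that is visible of it).
- trace(label, picture): "mask" (400x640 bool, what is visible of it).
The state is a dict: "time": time; "joint_pos": joint angles; "qd": joint speeds; "joint_torque": joint torques, N m; "position": TCP position; "tool_rot": TCP orientation; "force": force on the tool from outside, world axes, zero at the start; "ft_torque": the same for the moment, N m; "opening": finger opening in m; "gripper_force": force on a finger pad.
Only numpy, scipy, OpenCV 4.12 (cv2) and the standard library are available. Lean on these libraries where they do the work, as an engineer would, in place of code of your own. Each camera call takes 0.05 s, during which the arm holds its last target. There are 200 camera calls.

### The job

Pick up the steel tray that holds the two used vials by its upright grip, push the flap of the waste bin open with the tray's open front, and tip both vials in while the tray holds the flap open. Then draw the tray out so that the flap shuts, and set the empty tray down upright on the worktop and let go. Leave the tray with the round dish where it is, and keep the gripper off the flap.

Things in the scene. Friction and masses are not known exactly. Their poses are not given: they have to be found in the camera images.
- tray_grip (a point): Vial tray's grip: grey upright block 26 (x) by 24 (y) mm, 76 mm tall from the tray's underside; point on its axis, 56 mm above the underside. Axes are the tray's: x level from grip to open front, z up. Steel tray 110 x 70 mm, walls 36 high, 3 thick at sides and back, front open; back wall's outer face 16 mm ahead of this point. About 0.14 kg.
- tray_front (a point): Middle of the vial tray's open front, level with its underside, between the front ends of the side walls; 126 mm ahead of tray_grip in x and 56 mm lower; same axes. The tray floor rises 6 degrees to here (3 mm high at the back, 14.5 at the front): vials stay at the back while the tray is level and roll out over the front once it is tipped down about 40 degrees.
- dish_tray_grip (a point): The same grip point and axes on the other tray, equal in build, which holds a flat round culture dish (61 mm across) instead of vials. It stands about 110 to 260 mm to one side of the vial tray (in world x) and must stay where it is.
- vial1_center (a point): Centre of a capped glass vial, a smooth cylinder 16 mm in diameter and 48 mm long, 20 g, lying crosswise at the back of its tray.
- vial2_center (a point): Centre of the second vial, equal to the first and lying beside it, nearer the tray's open front.
- bin_sill (a point): Middle of the lower edge (sill) of the mouth of the waste bin, a grey metal box fixed to the worktop, 170 deep, 150 wide, 159 mm high; sill 90 mm above the worktop. Axes: x level into the bin, z up. Mouth 122 mm wide, leaning back 30 degrees. Inside 160 mm deep from the sill, floor 86 mm below it. A tray pointing along x, 65 to 75 mm past the sill, tipped 40 degrees about the sill, empties.
- bin_hinge (a point): Middle of the flap's hinge line, the top edge of the bin's mouth: 37 mm further in than bin_sill and 65 mm above it, same axes. The tray's 36 mm walls must pass between sill and hinge: go in level with the underside 5 to 20 mm above the sill, and keep it clear of the sill while tipping.
- flap (a joint): Angle in rad of the flap, an aluminium plate 114 mm wide and 73 mm long hung from bin_hinge: 0 shut, grows as it swings into the bin, up to 1.5. A spring pulls it shut: about 0.5 N at its lower edge starts it, about 1.2 N at 1.2 rad.
Things that resemble listed ones, but are neither listed nor needed, are in the scene too. Leave any yellow look-alike of the part that bears tray_grip alone.

How it is judged:
By the outcome, as a careful person would: the job done as asked, in the order asked, and still so for the second after the job is handed in, with the robot touching nothing.
It also fails if it takes over 64 s, if anything falls off the work surface, if the arm or the gripper's body presses on something with over 40 N, if the wrist force passes 120 N, or if a joint passes its speed limit or range.

## Working session

There is one attempt and no reset: what is moved stays moved. The work goes in short steps, Python scripts to look and compute and a shell command to move; the robot and the scene stay as the last step left them, time stands still between calls to the robot, and variables do not carry over. Pictures are saved under pics/ and viewed, at most 10 in all, crops included, and the job is handed in when it is done.

```bash
mkdir -p pics; ls
cat > h.py <<'E'
import numpy as np,cv2
from workcell import *
from scipy.spatial.transform import Rotation as R
def snap(n,f=None):
    p=grab_frame(n)
    if f: cv2.imwrite('pics/'+f,p['frame'][:,:,::-1])
    return p
def world(p,loc): return (np.array(p['T'])@np.r_[loc,1])[:3]
def proj(p,w):
    c=np.linalg.inv(p['T'])@np.r_[w,1]; v=np.array([c[0],-c[1],-c[2]]); u=np.array(p['intrinsics'])@v; return u[:2]/u[2]
E
python3 - <<'E'
from h import *
s=observe();print({k:np.round(v,3).tolist() for k,v in s.items()})
for n in['scene','side']:
    p=snap(n,n+'1.png'); print([k for k in p], np.round(p['T'],3).tolist())
    for l in['tray_grip','tray_front','dish_tray_grip','vial1_center','bin_sill','bin_hinge','flap']:
        try:
            for r in search_frame(l,p)[:4]:
                w=world(p,r['location']);print(n,l,round(r['score'],2),w.round(3),proj(p,w).round())
        except Exception as e: print(l,e)
E
```

```text
pics
{'time': 0.0, 'joint_pos': [1.285, 0.322, -0.07, 1.452, 0.023, 1.371, -0.057], 'qd': [-0.002, 0.002, -0.0, -0.001, -0.001, 0.0, 0.0], 'joint_torque': [0.001, -49.129, -0.403, -31.253, -0.064, 0.044, 0.0], 'position': [0.192, -0.62, 0.221], 'tool_rot': [0.989, 0.149, -0.0, -0.001], 'force': [-0.189, -0.468, 0.099], 'ft_torque': [-0.002, 0.002, -0.03], 'gripper_force': 0.0, 'opening': 0.087}
['frame', 'intrinsics', 'T', 'shot'] [[0.818, -0.302, 0.489, 0.993], [0.574, 0.465, -0.674, -0.7], [-0.024, 0.833, 0.553, 0.667], [0.0, 0.0, 0.0, 1.0]]
scene tray_grip 0.93 [ 0.358 -0.279  0.022] [195. 268.]
scene tray_front 0.9 [ 0.474 -0.142  0.02 ] [281. 253.]
scene tray_front 0.89 [ 0.352 -0.279  0.018] [194. 269.]
scene dish_tray_grip 0.88 [ 0.653 -0.173  0.024] [344. 295.]
scene bin_hinge 0.83 [0.534 0.192 0.117] [384. 157.]
scene bin_hinge 0.34 [ 0.654 -0.175  0.027] [344. 294.]
scene flap 0.58 [0.548 0.183 0.122] [387. 158.]
['frame', 'intrinsics', 'T', 'shot'] [[-0.82, 0.432, -0.375, 0.095], [-0.572, -0.626, 0.529, 0.541], [-0.006, 0.649, 0.761, 0.965], [0.0, 0.0, 0.0, 1.0]]
side tray_grip 0.74 [ 0.354 -0.28   0.015] [427. 195.]
side tray_grip 0.72 [ 0.451 -0.106  0.011] [355. 224.]
side tray_grip 0.25 [ 0.637 -0.15   0.019] [302. 177.]
side tray_front 0.88 [ 0.35  -0.275  0.017] [427. 196.]
side tray_front 0.59 [ 0.451 -0.108  0.013] [356. 223.]
side dish_tray_grip 0.95 [ 0.639 -0.15   0.021] [301. 176.]
side dish_tray_grip 0.4 [ 0.449 -0.107  0.013] [356. 224.]
side vial1_center 0.6 [0.479 0.273 0.161] [229. 306.]
side vial1_center 0.56 [ 0.466 -0.138  0.023] [357. 209.]
side bin_sill 0.59 [0.483 0.277 0.159] [226. 307.]
side bin_hinge 0.74 [0.48  0.272 0.162] [229. 305.]
side flap 0.53 [ 0.459 -0.122  0.022] [356. 215.]
```

View pics/scene1.png

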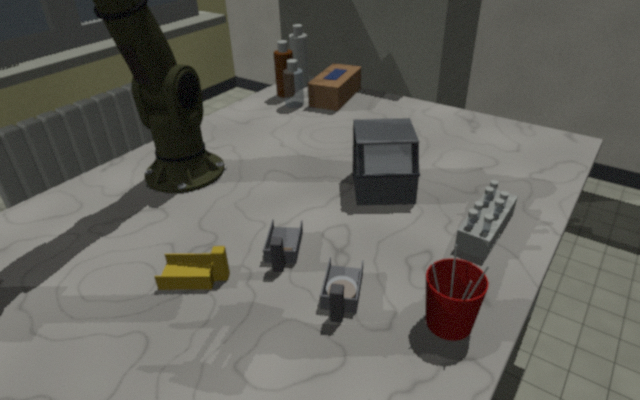

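View pics/side1.png

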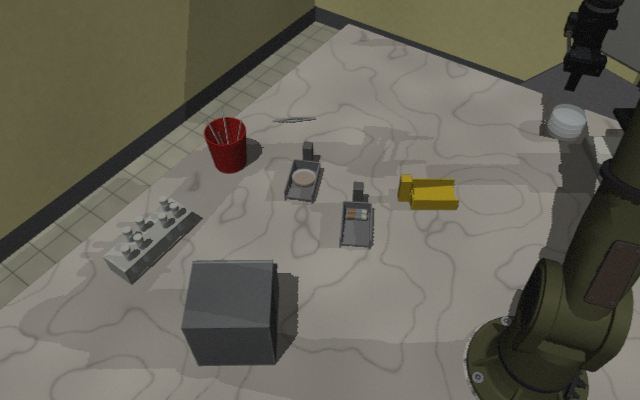

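The scene view shows three candidates for the grip. The yellow look-alike is at scene (218,263) and side (405,187). The dish tray's grip is at scene (337,303) and side (307,150). The vial tray's grip is at scene (277,254) and side (358,190), with the two vials visible at side (356,213). I choose the grey vial tray. The bin's mouth is at scene (387,165). I'll check this in one close crop.

Run:
```python
from h import *
a=cv2.imread('pics/scene1.png')[105:325,245:435]; a=cv2.resize(a,None,fx=2.7,fy=2.7,interpolation=cv2.INTER_CUBIC)
a=cv2.convertScaleAbs(a,alpha=1.7,beta=10)
cv2.imwrite('pics/crop1.png',a)
```

```text
(no output)
```

View pics/crop1.png

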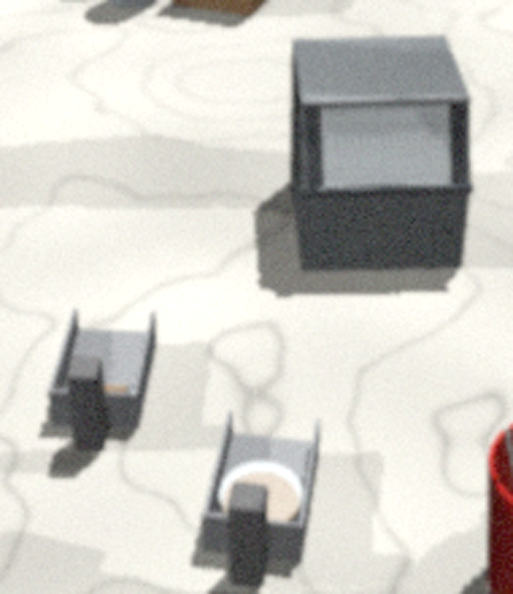

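The crop shows the chosen tray: grip top at crop (86,362), foot at (90,447), and an orange vial cap at (117,388). The dish tray is to its right. The bin's sill runs from (295,190) to (468,187), and the hinge edge from (300,103) to (467,100).

```bash
cat >> h.py <<'E'
def back(p,uv,z):
    K=np.array(p['intrinsics']);v=np.linalg.inv(K)@np.r_[uv,1];d=np.array(p['T'])[:3,:3]@[v[0],-v[1],-v[2]];o=np.array(p['T'])[:3,3]
    return o+d*(z-o[2])/d[2]
E
python3 - <<'E'
from h import *
p=snap('scene')
for n,u,v,z in[('sillL',295,190,.09),('sillR',468,187,.09),('baseL',303,268,0),('baseR',462,268,0),('hL',300,103,.159),('hR',467,100,.159),('gripTop',86,362,.076),('gripfoot',90,447,0),('frontL',74,314,.036),('frontR',155,316,.036),('backL',50,393,.036),('backR',143,397,.036),('dish gripTop',249,491,.076)]:
    print(n,back(p,(245+u/2.7,105+v/2.7),z).round(4))
q=snap('side')
print('side grip top',back(q,(358,184),.076).round(3))
for l in['vial1_center','tray_grip','dish_tray_grip']:
  for r in trace(l,q)[:3]:
    m=r['mask'];ys,xs=np.nonzero(m);print(l,round(r['score'],2),m.sum(),xs.mean().round(1),ys.mean().round(1),xs.min(),xs.max(),ys.min(),ys.max())
E
```

```text
sillL [0.4955 0.1167 0.09  ]
sillR [0.6219 0.2042 0.09  ]
baseL [0.4986 0.1281 0.    ]
baseR [0.6225 0.2087 0.    ]
hL [0.4803 0.1477 0.159 ]
hR [0.6013 0.2313 0.159 ]
gripTop [ 0.4834 -0.1613  0.076 ]
gripfoot [ 0.488  -0.1713  0.    ]
frontL [ 0.3989 -0.0807  0.036 ]
frontR [ 0.4581 -0.0452  0.036 ]
backL [ 0.45   -0.1699  0.036 ]
backR [ 0.5135 -0.1336  0.036 ]
dish gripTop [ 0.6603 -0.206   0.076 ]
side grip top [ 0.484 -0.166  0.076]
vial1_center 0.46 42 357.5 210.6 349 365 209 212
tray_grip 0.82 1677 426.9 193.2 397 457 175 210
tray_grip 0.71 1324 355.6 220.5 339 371 182 247
dish_tray_grip 0.82 1407 302.7 176.0 284 319 142 202
```

```bash
for i in 1; do python3 -m creep '[[0,0,0,-0.12,-1],[0,0,0,-0.121,-1],[0,0,0,-0.121,-1],[0,0,0,-0.121,-1],[0,0,0,-0.121,-1]]' >/dev/null; python3 -m creep '[[0,0,0,-0.121,-1],[0,0,0,-0.121,-1],[0,0,0,-0.121,-1],[0,0,0,-0.121,-1],[0,0,0,-0.121,-1]]'>/dev/null;  python3 -m creep '[[0,0,0,-0.121,-1],[0,0,0,-0.121,-1],[0,0,0,-0.121,-1],[0,0,0,-0.121,-1],[0,0,0,-0.121,-1]]'; done
python3 -m creep '[[1.2,2.4,0,0,-1],[1.2,2.4,0,0,-1],[1.2,2.4,0,0,-1],[1.2,2.4,0,0,-1],[1.2,2.4,0,0,-1]]'
python3 -m creep '[[1.2,2.4,0,0,-1],[1.2,2.4,0,0,-1],[1.2,2.4,0,0,-1],[1.2,2.4,0,0,-1],[1.2,2.4,0,0,-1]]'; python3 -c "
from h import *
s=observe();print(s['joint_pos'],R.from_quat(s['tool_rot']).as_matrix()[:,0])"
```

```text
time: 2.3
position: [0.1919, -0.6211, 0.2226]
tool_rot: [0.489, 0.872, -0.0, 0.0]
force: [-0.5, -0.5, -0.3]
opening: 0.087
gripper_force: 0.0
time: 2.72
position: [0.2642, -0.5066, 0.2227]
tool_rot: [0.492, 0.871, -0.0, 0.0]
force: [0.4, -0.2, -0.1]
opening: 0.0871
gripper_force: 0.0
time: 3.13
position: [0.336, -0.3931, 0.2228]
tool_rot: [0.492, 0.871, -0.0, 0.0]
force: [0.4, 0.3, -0.3]
opening: 0.0869
gripper_force: 0.0
[ 1.27262554  0.06073551 -0.47645183  1.76238658  0.0290858   1.32478584
  1.33276512] [-5.16629715e-01  8.56208720e-01 -6.04862422e-04]
```

```bash
python3 -m creep '[[1.2,2.4,0,0,-1],[1.2,2.4,0,0,-1],[1.2,2.4,0,0,-1],[1.2,2.4,0,0,-1],[1.2,2.4,0,0,-1]]' >/dev/null
python3 -m creep '[[1.2,2.4,0,0,-1],[1.2,2.4,0,0,-1],[1.2,2.4,0,0,-1],[1.2,2.4,0,0,-1],[0,0,0,0,-1]]'
python3 - <<'E'
from h import *
s=observe();print(s['joint_pos'].round(2),R.from_quat(s['tool_rot']).as_matrix()[:,0].round(3))
p=snap('wrist','w1.png');print(np.round(p['T'],3))
w=np.array([.487,-.166,.076]);print(proj(p,w))
E
```

```text
time: 3.97
position: [0.4676, -0.1841, 0.2232]
tool_rot: [0.488, 0.873, 0.001, 0.001]
force: [0.5, 1.2, 0.9]
opening: 0.0871
gripper_force: 0.0
[ 1.03  0.04 -0.71  1.79  0.02  1.32  0.86] [-0.524  0.852  0.   ]
[[ 0.851 -0.504 -0.144  0.429]
 [ 0.524  0.821  0.226 -0.121]
 [ 0.004 -0.268  0.963  0.386]
 [ 0.     0.     0.     1.   ]]
[347.92695837 176.54471682]
```

View pics/w1.png

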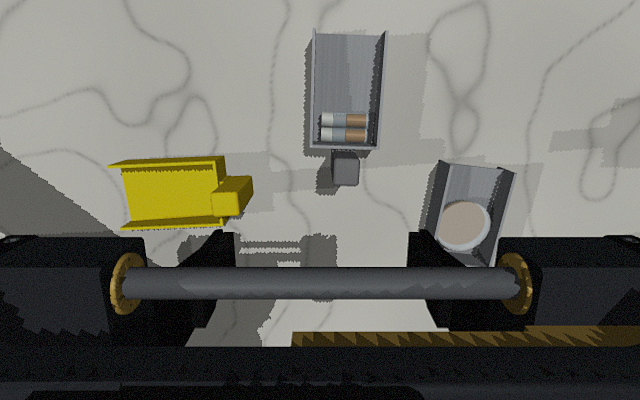

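The wrist view shows the vial tray: vials at (343,126), grip at (346,170), and wall corners at about (315,31), (386,33), (310,148) and (378,150). Yellow is to the left and the dish tray to the right.

Run:
```python
from h import *
p=snap('wrist')
P={n:back(p,uv,z) for n,uv,z in[('fl',(315,31),.036),('fr',(386,33),.036),('bl',(310,148),.036),('br',(378,150),.036),('g',(346,172),.076)]}
for n in P: print(n,P[n].round(4))
f=(P['fl']+P['fr'])/2;b=(P['bl']+P['br'])/2;d=f-b;a=np.arctan2(d[1],d[0]);e=P['fr']-P['fl'];print(np.degrees(a),np.degrees(np.arctan2(e[1],e[0])),np.linalg.norm(d),np.linalg.norm(e),'grip est',b-16e-3*d/np.linalg.norm(d), f-.126*d/np.linalg.norm(d))
a_=cv2.resize(p['frame'][140:200,310:380,::-1],None,fx=7,fy=7,interpolation=cv2.INTER_CUBIC);cv2.imwrite('pics/gcrop.png',a_)
s=observe();M=R.from_quat(s['tool_rot']).as_matrix()
print('shift cm',100*M.T@(np.r_[P['g'][:2],.040]-s['position']))
```

```text
fl [ 0.393  -0.0757  0.036 ]
fr [ 0.4496 -0.043   0.036 ]
bl [ 0.4445 -0.1703  0.036 ]
br [ 0.5038 -0.1364  0.036 ]
g [ 0.4815 -0.1666  0.076 ]
119.3414864327516 30.030900113812496 0.10782079611717155 0.06537113480959769 grip est [ 0.48198455 -0.16727338  0.036     ] [ 0.48305239 -0.16917303  0.036     ]
shift cm [ 1.09105039  2.59489872 18.27387247]
```

View pics/gcrop.png

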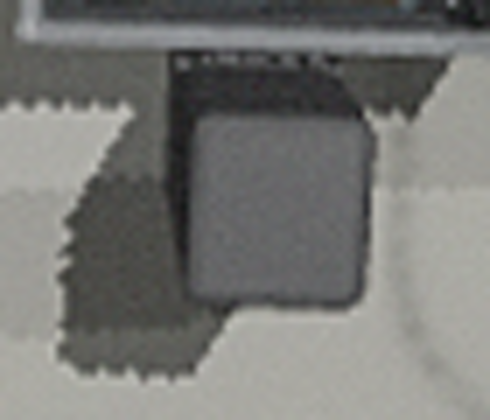

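The crop shows the grip's top face centred at about (350,170) in the full frame, square to the tray. I adjust for that and descend.

```bash
python3 -m creep '[[0.4,1.0,0,0.03,-1],[0.4,1.0,0,0,-1],[0.4,0.9,0,0,-1],[0,0,0,0,-1],[0,0,0,0,-1]]'
python3 -m creep '[[0,0,2,0,-1],[0,0,2,0,-1],[0,0,2,0,-1],[0,0,2,0,-1],[0,0,1.5,0,-1]]'
python3 - <<'E'
from h import *
p=snap('wrist','w2.png')
s=observe();M=R.from_quat(s['tool_rot']).as_matrix();print(M[:,0].round(3),M[:,2].round(3),s['position'])
print(proj(p,s['position']+M@[0,0,.0]),np.round(proj(p,[*s['position'][:2],.076])))
E
```

```text
time: 4.48
position: [0.4834, -0.1658, 0.2225]
tool_rot: [0.505, 0.863, -0.0, -0.0]
force: [0.2, -0.4, 0.1]
opening: 0.087
gripper_force: 0.0
time: 4.9
position: [0.4823, -0.1665, 0.1259]
tool_rot: [0.505, 0.863, -0.001, -0.001]
force: [0.2, -0.1, 0.4]
opening: 0.0872
gripper_force: 0.0
[-0.489  0.872  0.005] [-0.006  0.002 -1.   ] [ 0.48053518 -0.16592931  0.12332142]
[317.16112084 245.22234852] [318. 215.]
```

View pics/w2.png

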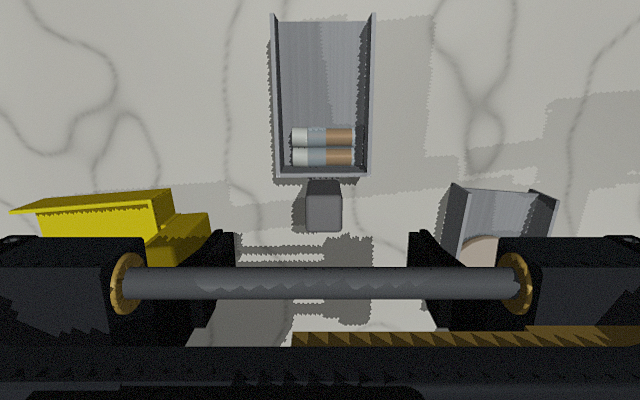

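The grip's top face is centred at (324,213) and the tool axis projects to (318,215), so it's about 3 mm off to the right. The fingers straddle it with clear space on both sides.

```bash
python3 -m creep '[[0.1,0.25,1.7,0,-1],[0,0,1.7,0,-1],[0,0,1.7,0,-1],[0,0,1.7,0,-1],[0,0,1.5,0,-1]]'
python3 -m creep '[[0,0,0,0,-0.5],[0,0,0,0,1],[0,0,0,0,1],[0,0,0,0,1],[0,0,0,0,1]]'
python3 -m creep '[[0,0,0,0,1],[0,0,0,0,1],[0,0,0,0,1],[0,0,0,0,1],[0,0,0,0,1]]'
python3 -m creep '[[0,0,0,0,1],[0,0,0,0,1],[0,0,0,0,1],[0,0,0,0,1],[0,0,0,0,1]]'
```

```text
time: 5.37
position: [0.4849, -0.1645, 0.0441]
tool_rot: [0.505, 0.863, -0.0, 0.0]
force: [0.4, -1.2, 0.3]
opening: 0.0868
gripper_force: 0.0
time: 5.78
position: [0.4861, -0.1638, 0.0457]
tool_rot: [0.505, 0.863, -0.0, 0.001]
force: [0.0, -0.2, 0.4]
opening: 0.0616
gripper_force: 0.0
time: 6.2
position: [0.4853, -0.1632, 0.0446]
tool_rot: [0.505, 0.863, -0.0, -0.0]
force: [-1.4, -2.5, 0.8]
opening: 0.0282
gripper_force: 0.7
time: 6.62
position: [0.4851, -0.1635, 0.0445]
tool_rot: [0.505, 0.863, -0.0, -0.0]
force: [-0.9, -2.1, 1.4]
opening: 0.0237
gripper_force: 29.8
```

```bash
python3 -m creep '[[0,0,-0.4,0,1],[0,0,-0.8,0,1],[0,0,-1,0,1],[0,0,-1,0,1],[0,0,-1,0,1]]' >/dev/null
python3 -m creep '[[0,0,-1.5,0,1],[0,0,-1.5,0,1],[0,0,-1.5,0,1],[0,0,-1,0,1],[0,0,-0.6,0,1]]'
python3 - <<'E'
from h import *
p=snap('scene'); a=cv2.resize(p['frame'][90:300,230:440,::-1],None,fx=2.8,fy=2.8,interpolation=cv2.INTER_CUBIC);a=cv2.convertScaleAbs(a,alpha=1.6,beta=10);cv2.imwrite('pics/s2.png',a)
s=observe();print(s['position'],s['joint_pos'].round(2),s['gripper_force'])
x=np.array([np.cos(np.radians(124)),np.sin(np.radians(124)),0]);S=np.array([.559,.162,.09])
M=R.from_quat(s['tool_rot']).as_matrix()
for d in(-.03,.07):
    G=S+x*(d-.126); G[2]=.10+.0445
    print(d,G.round(3),'in current tool cm',(100*M.T@(G-s['position'])).round(2), 'yaw',np.degrees(np.arctan2(M[1,0],M[0,0])))
E
```

```text
time: 7.45
position: [0.4863, -0.1634, 0.1497]
tool_rot: [0.505, 0.863, -0.0, 0.002]
force: [0.8, -0.2, -1.8]
opening: 0.0239
gripper_force: 29.8
[ 0.48653425 -0.1635746   0.15004975] [ 0.97  0.13 -0.74  1.86  0.1   1.18  0.71] 29.836270823143423
-0.03 [0.646 0.033 0.145] in current tool cm [ 9.26 23.55  0.56] yaw 119.39463756784264
0.07 [0.59  0.116 0.145] in current tool cm [19.23 22.74  0.53] yaw 119.39463756784264
```

View pics/s2.png

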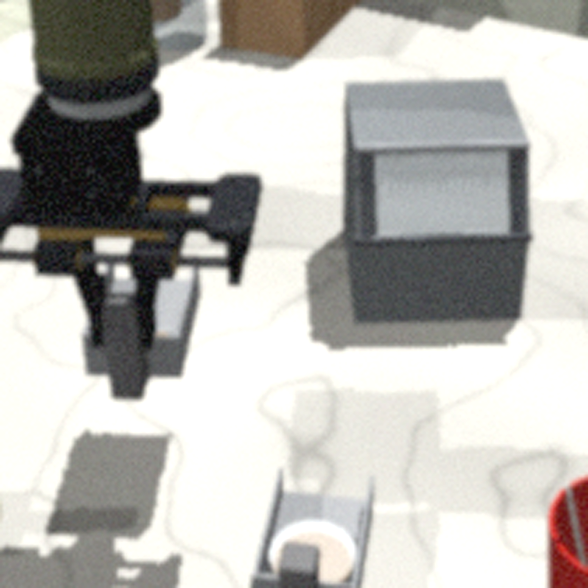

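The tray is lifted and level at crop (140,330), and the bin stands ahead on the right at (440,190). I align the yaw and shift sideways.

```bash
python3 -m creep '[[0,0.4,0,-0.04,1],[0.3,0.8,0,-0.04,1],[0.4,1.2,0,0,1],[0.5,1.6,0,0,1],[0.5,1.6,0,0,1]]' >/dev/null
python3 -m creep '[[0.5,1.6,0,0,1],[0.5,1.6,0,0,1],[0.5,1.6,0,0,1],[0.5,1.6,0,0,1],[0.5,1.6,0,0,1]]'>/dev/null
python3 -m creep '[[0.5,1.6,0,0,1],[0.5,1.6,0,0,1],[0.5,1.6,0,0,1],[0.2,1.0,0,0,1],[0,0.4,0,0,1]]'
cat > rel.py <<'E'
from h import *
s=observe();M=R.from_quat(s['tool_rot']).as_matrix()
a=np.radians(124);x=np.array([np.cos(a),np.sin(a)]);y=np.array([np.sin(a),-np.cos(a)]);S=np.array([.559,.162])
d=s['position'][:2]-S
print('TCP rel sill: x %.1f lateral(tool y) %.1f mm, z-sill %.1f'%(d@x*1e3,d@y*1e3,(s['position'][2]-.09)*1e3),'yaw',np.degrees(np.arctan2(M[1,0],M[0,0])).round(1),'F',np.round(s['force'],1),'tau',np.round(s['ft_torque'],2),'t',s['time'],'grip',round(s['gripper_force'],1),'q',s['joint_pos'].round(2))
E
python3 rel.py;python3 - <<'E'
from h import *
p=snap('side','side3.png')
for i,n in enumerate(['wrist']):
    p=snap(n,'w3.png')
S=np.array([.559,.162,.09]);a=np.radians(124);y=np.array([np.sin(a),-np.cos(a),0])
print([proj(p,S+k*.075*y).round() for k in(-1,1)])
E
```

```text
time: 8.75
position: [0.6174, -0.0014, 0.1469]
tool_rot: [0.468, 0.884, 0.001, -0.001]
force: [-0.3, -0.3, -0.8]
opening: 0.024
gripper_force: 29.8
TCP rel sill: x -168.1 lateral(tool y) -43.0 mm, z-sill 56.9 yaw 124.2 F [-0.3 -0.3 -0.8] tau [-0.   -0.17  0.04] t 8.75 grip 29.8 q [ 0.59  0.41 -0.8   1.61  0.3   1.25  0.34]
[array([261., -87.]), array([541., -86.])]
```

View pics/w3.png

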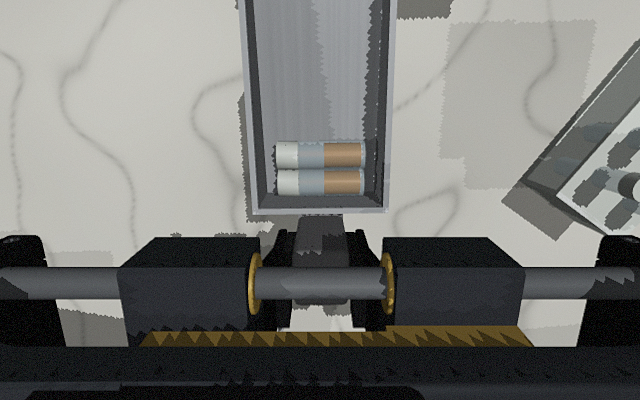

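The wrist view shows both vials at the back of the level tray, at (318,168). The rack on the right is clear. I still need 43 mm of sideways shift.

```bash
python3 -m creep '[[0,0.5,0,0,1],[0,1.0,0,0,1],[0,1.2,0,0,1],[0,1.0,0,0,1],[0,0.5,0,0,1]]' >/dev/null; python3 rel.py
python3 -m creep '[[0.5,0,0,0,1],[0.8,0,0,0,1],[0.8,0,0,0,1],[0.8,0,0,0,1],[0.4,0,0,0,1]]' >/dev/null; python3 rel.py
python3 - <<'E'
from h import *
p=snap('scene'); a=cv2.resize(p['frame'][70:270,290:490,::-1],None,fx=2.9,fy=2.9,interpolation=cv2.INTER_CUBIC);a=cv2.convertScaleAbs(a,alpha=1.6,beta=10);cv2.imwrite('pics/s4.png',a)
E
```

```text
TCP rel sill: x -170.1 lateral(tool y) -1.4 mm, z-sill 57.6 yaw 124.0 F [-0.4  0.1 -2.1] tau [ 0.01 -0.1   0.05] t 9.2667 grip 29.8 q [ 0.51  0.48 -0.78  1.52  0.35  1.29  0.28]
TCP rel sill: x -135.0 lateral(tool y) -2.9 mm, z-sill 57.7 yaw 124.1 F [-0.4 -0.1 -1.4] tau [-0.05 -0.15 -0.08] t 9.6833 grip 29.8 q [ 0.5   0.45 -0.8   1.57  0.33  1.27  0.24]
```

View pics/s4.png

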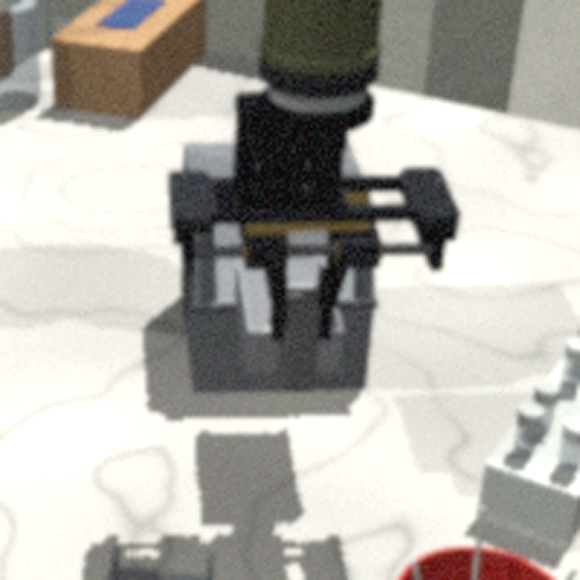

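The tray front is at crop (290,320), centred on the mouth opening (212–352). I enter level and watch the force.

```bash
python3 -m creep '[[0.5,0.15,0.2,0,1],[0.8,0.1,0.2,0,1],[0.8,0,0,0,1],[0.8,0,0,0,1],[0.6,0,0,0,1]]' >/dev/null; python3 rel.py
python3 -m creep '[[0.6,0,0,0,1],[0.8,0,0,0,1],[0.8,0,0,0,1],[0.8,0,0,0,1],[0.5,0,0,0,1]]' >/dev/null; python3 rel.py
python3 - <<'E'
from h import *
p=snap('scene'); a=p['frame'][90:240,310:460,::-1]; a=cv2.resize(a,None,fx=2.6,fy=2.6,interpolation=cv2.INTER_CUBIC);a=cv2.convertScaleAbs(a,alpha=1.6,beta=10)
q=snap('side'); b=q['frame'][200:350,150:300,::-1]; b=cv2.resize(b,None,fx=2.6,fy=2.6,interpolation=cv2.INTER_CUBIC);b=cv2.convertScaleAbs(b,alpha=1.6,beta=10)
cv2.imwrite('pics/s5.png',np.hstack([a,b]))
E
```

```text
TCP rel sill: x -101.1 lateral(tool y) -0.3 mm, z-sill 53.5 yaw 124.0 F [ 0.3 -1.2 -2.5] tau [-0.25 -0.29  0.07] t 10.15 grip 29.8 q [ 0.47  0.42 -0.82  1.61  0.32  1.25  0.19]
TCP rel sill: x -67.2 lateral(tool y) -0.2 mm, z-sill 53.8 yaw 124.0 F [ 2.3 -4.2 -2.5] tau [-0.93 -0.81  0.19] t 10.5667 grip 29.9 q [ 0.45  0.39 -0.83  1.64  0.31  1.24  0.15]
```

View pics/s5.png

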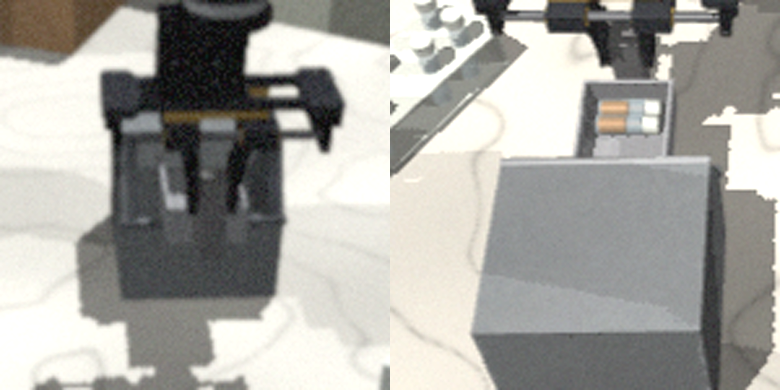

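The side view shows the tray inside the mouth with both vials still at the back (right half, around (625,118)), and the flap is pushed in. Moving up and forward will press the front corners under the open flap, so the tray should pivot in the pads.

```bash
python3 -m creep '[[0.5,0,0,0,1],[0.4,0,-0.4,0,1],[0.4,0,-0.6,0,1],[0.4,0,-0.6,0,1],[0.4,0,-0.6,0,1]]' >/dev/null; python3 rel.py
python3 - <<'E'
from h import *
p=snap('scene'); a=p['frame'][70:240,310:460,::-1]; a=cv2.resize(a,None,fx=2.6,fy=2.6,interpolation=cv2.INTER_CUBIC);a=cv2.convertScaleAbs(a,alpha=1.6,beta=10)
q=snap('side'); b=q['frame'][170:340,150:300,::-1]; b=cv2.resize(b,None,fx=2.6,fy=2.6,interpolation=cv2.INTER_CUBIC);b=cv2.convertScaleAbs(b,alpha=1.6,beta=10)
cv2.imwrite('pics/s6.png',np.hstack([a,b]))
E
```

```text
TCP rel sill: x -45.8 lateral(tool y) -0.1 mm, z-sill 76.3 yaw 124.0 F [ 2.4 -2.5 -3.1] tau [-0.88 -0.73  0.13] t 11.0833 grip 30.0 q [ 0.44  0.36 -0.85  1.64  0.28  1.27  0.13]
```

View pics/s6.png

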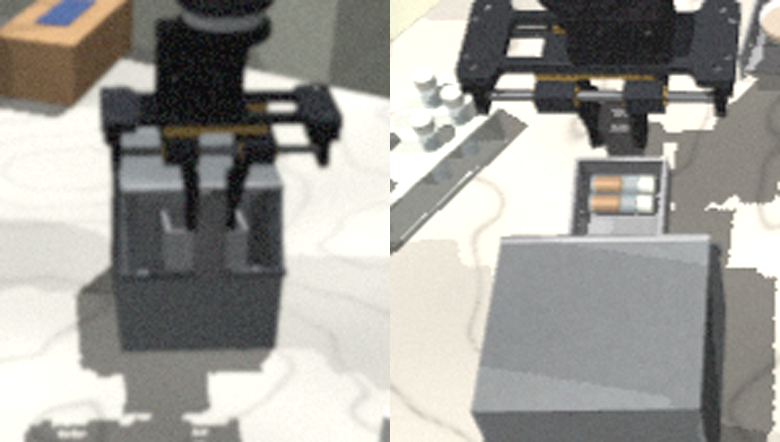

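The tray is starting to tip in the pads, with the vials still inside at (622,192). That's already past the picture allowance, so from here I go by numbers only.

```bash
cat > vis.py <<'E'
from h import *
for n in('wrist','side','scene'):
    p=snap(n)
    for l in('vial1_center','tray_grip','tray_front','flap'):
        for r in trace(l,p)[:2]:
            m=r['mask'];ys,xs=np.nonzero(m);print(n,l,round(r['score'],2),m.sum(),(xs.mean().round(),ys.mean().round()),xs.min(),xs.max(),ys.min(),ys.max())
    f=p['frame'].astype(int)
    o=(f[...,0]-f[...,2]>45)&(f[...,0]-f[...,1]>20)&(f[...,0]-f[...,1]<90)
    if n!='scene': print(n,'orange px',[(o[a:b,c:d].sum()) for a,b,c,d in[((0,235,200,440) if n=='wrist' else (215,300,210,260))]])
E
python3 vis.py
python3 -m creep '[[0.5,0,-0.6,0,1],[0.5,0,-0.6,0,1],[0.5,0,-0.6,0,1],[0.5,0,-0.6,0,1],[0.5,0,-0.6,0,1]]' >/dev/null; python3 rel.py; python3 vis.py
```

```text
wrist vial1_center 0.76 2199 (np.float64(321.0), np.float64(192.0)) 280 362 179 206
wrist tray_grip 0.62 16732 (np.float64(320.0), np.float64(156.0)) 252 387 78 300
wrist tray_front 0.72 16912 (np.float64(320.0), np.float64(157.0)) 252 387 78 267
wrist tray_front 0.55 2227 (np.float64(319.0), np.float64(165.0)) 277 362 152 178
wrist orange px [np.int64(977)]
side vial1_center 0.47 207 (np.float64(238.0), np.float64(255.0)) 226 251 251 259
side tray_grip 0.75 1155 (np.float64(239.0), np.float64(237.0)) 219 258 209 260
side tray_grip 0.73 1715 (np.float64(427.0), np.float64(193.0)) 397 458 175 209
side tray_front 0.74 1148 (np.float64(238.0), np.float64(238.0)) 219 258 209 260
side tray_front 0.62 1742 (np.float64(427.0), np.float64(193.0)) 397 458 174 210
side orange px [np.int64(19)]
scene tray_grip 0.97 781 (np.float64(388.0), np.float64(162.0)) 370 404 142 177
scene tray_grip 0.67 2426 (np.float64(194.0), np.float64(270.0)) 154 229 245 289
scene tray_front 0.83 2336 (np.float64(193.0), np.float64(270.0)) 154 228 247 288
scene tray_front 0.55 748 (np.float64(388.0), np.float64(162.0
[... 517 characters left out ...]
float64(176.0)) 283 319 142 202
side tray_grip 0.71 9430 (np.float64(232.0), np.float64(312.0)) 181 278 259 366
side tray_grip 0.58 1489 (np.float64(236.0), np.float64(240.0)) 217 256 211 260
side tray_front 0.96 1694 (np.float64(427.0), np.float64(193.0)) 397 458 175 209
side flap 0.41 9416 (np.float64(232.0), np.float64(312.0)) 181 278 260 365
side orange px [np.int64(0)]
scene tray_grip 0.76 2319 (np.float64(194.0), np.float64(269.0)) 154 229 245 288
scene tray_grip 0.71 792 (np.float64(389.0), np.float64(148.0)) 370 405 126 161
scene tray_front 0.81 2399 (np.float64(194.0), np.float64(270.0)) 154 229 246 288
scene tray_front 0.71 761 (np.float64(388.0), np.float64(148.0)) 370 404 126 161
```

The vials have rolled off the back of the tray. I tip it further so they're certainly out.

```bash
python3 -m creep '[[0.4,0,-0.6,0,1],[0.4,0,-0.6,0,1],[0.4,0,-0.6,0,1],[0.4,0,-0.6,0,1],[0.4,0,-0.6,0,1]]' >/dev/null; python3 rel.py
python3 -m creep '[[0,0,-0.2,0,1],[0,0,0,0,1],[0,0,0,0,1],[0,0,0,0,1],[0,0,0,0,1]]' >/dev/null; python3 rel.py
python3 - <<'E'
from h import *
p=snap('wrist'); m=trace('tray_grip',p)
f=p['frame'].astype(int)
print(f[100:250:10,300].tolist()); print(f[100:250:10,262].tolist())
s=observe()
# predicted positions in wrist of tray points for tilt
M=R.from_quat(s['tool_rot']).as_matrix();P=s['position']-M[:,2]*.019;X=M[:,0]
for t in(30,40,50):
    c,S=np.cos(np.radians(t)),np.sin(np.radians(t))
    pt=lambda x,z:P+X*(x*c+z*S)+np.array([0,0,1])*(-x*S+z*c)
    print(t,'back wall top',proj(p,pt(16,-27.5)).round(),'front floor',proj(p,pt(126,-49)).round(),'grip top',proj(p,pt(0,12.5e-3*1000)).round() if 0 else '')
    pt2=lambda x,z:pt(x/1000,z/1000)
    print('   ',proj(p,pt2(16,-27.5)).round(),proj(p,pt2(19,-27.5)).round(),proj(p,pt2(19,-60)).round(),proj(p,pt2(126,-49)).round())
for r in m[:1]:
    ys,xs=np.nonzero(r['mask']);print(xs.min(),xs.max(),ys.min(),ys.max())
E
```

```text
TCP rel sill: x -0.6 lateral(tool y) -0.3 mm, z-sill 136.3 yaw 124.0 F [ 1.5 -1.7 -5.6] tau [-0.43 -0.5   0.05] t 13.5167 grip 30.0 q [ 0.43  0.28 -0.89  1.6   0.22  1.37  0.1 ]
TCP rel sill: x -2.4 lateral(tool y) 0.2 mm, z-sill 138.0 yaw 123.9 F [ 2.4 -2.3 -0.5] tau [-0.75 -0.96  0.09] t 13.9333 grip 30.0 q [ 0.43  0.28 -0.89  1.59  0.22  1.37  0.1 ]
[[135, 143, 144], [138, 143, 146], [135, 143, 146], [135, 140, 143], [142, 145, 147], [107, 108, 110], [146, 148, 150], [140, 144, 145], [138, 140, 144], [137, 141, 145], [143, 146, 149], [137, 142, 145], [139, 143, 144], [105, 104, 105], [107, 109, 110]]
[[136, 142, 142], [135, 140, 143], [136, 143, 148], [134, 140, 143], [136, 142, 146], [132, 133, 136], [51, 52, 54], [37, 39, 42], [50, 54, 56], [121, 116, 114], [120, 118, 113], [125, 126, 123], [151, 154, 155], [147, 151, 155], [152, 156, 158]]
30 back wall top [320.  97.] front floor [ 320. -292.] grip top 
    [319. 239.] [319. 233.] [319. 241.] [319.  81.]
40 back wall top [320. 160.] front floor [ 320. -146.] grip top 
    [319. 249.] [319. 243.] [319. 258.] [319. 110.]
50 back wall top [320. 221.] front floor [320. -44.] grip top 
    [319. 259.] [319. 254.] [319. 276.] [319. 138.]
260 381 150 329
```

Run:
```python
from h import *
p=snap('wrist');f=p['frame'].astype(int).sum(2)//3
for c in(275,285): print(c,f[214:266:2,c].tolist())
q=snap('scene');g=q['frame'].astype(int).sum(2)//3
s=observe();M=R.from_quat(s['tool_rot']).as_matrix();P=s['position']-M[:,2]*.019;X=M[:,0];Y=M[:,1]
# side-wall rear edge: scene view of back wall outer face corners for tilts
for t in(25,35,45,55):
    c,S=np.cos(np.radians(t)),np.sin(np.radians(t))
    pt=lambda x,y,z:P+(X*(x*c+z*S)+Y*y+np.array([0,0,1])*(-x*S+z*c))/1e3
    print(t,[proj(q,pt(*v)).round(1).tolist() for v in[(16,-35,-27.5),(16,35,-27.5),(16,-35,-63.5),(16,35,-63.5),(-13,0,-63.5)]])
for r in trace('tray_grip',q)[:3]:
    m=r['mask'];ys,xs=np.nonzero(m);print(r['score'],m.sum(),xs.min(),xs.max(),ys.min(),ys.max())
    if 350<xs.mean()<420:
        for c in range(xs.min(),xs.max()+1,3):
            k=ys[xs==c]; print((c,k.min(),k.max()),end=' ') if len(k) else 0
```

```text
275 [150, 149, 147, 150, 148, 149, 155, 159, 83, 71, 74, 76, 78, 38, 21, 0, 10, 16, 4, 0, 1, 7, 0, 7, 5, 2]
285 [138, 140, 139, 138, 141, 137, 144, 48, 23, 20, 18, 0, 25, 13, 20, 30, 24, 20, 26, 17, 24, 9, 0, 28, 17, 16]
25 [[374.0, 127.0], [405.1, 126.6], [374.0, 143.0], [404.9, 142.6], [390.9, 143.3]]
35 [[374.2, 128.1], [405.4, 127.6], [374.4, 144.0], [405.6, 143.6], [391.5, 142.0]]
45 [[374.4, 128.7], [405.8, 128.3], [374.8, 144.1], [406.4, 143.7], [392.1, 139.8]]
55 [[374.6, 129.0], [406.2, 128.5], [375.2, 143.4], [407.2, 142.9], [392.6, 136.8]]
0.93 2366 154 229 246 288
0.58 1132 372 406 109 159
(372, np.int64(146), np.int64(156)) (375, np.int64(131), np.int64(158)) (378, np.int64(130), np.int64(157)) (381, np.int64(130), np.int64(157)) (384, np.int64(129), np.int64(158)) (387, np.int64(110), np.int64(158)) (390, np.int64(109), np.int64(158)) (393, np.int64(109), np.int64(158)) (396, np.int64(125), np.int64(158)) (399, np.int64(130), np.int64(159)) (402, np.int64(130), np.int64(155)) (405, np.int64(132), np.int64(147))
```

```bash
python3 -m creep '[[0.2,0,0.7,0,1],[0.2,0,0.7,0,1],[0.2,0,0.7,0,1],[0.2,0,0.7,0,1],[0,0,0.4,0,1]]' >/dev/null; python3 rel.py
python3 -m creep '[[0,0,-0.5,0,1],[0,0,0.5,0,1],[0,0,0,0,1],[0,0,0,0,1],[0,0,0,0,1]]' >/dev/null; python3 rel.py
python3 - <<'E'
from h import *
p=snap('wrist');f=p['frame'].astype(int)
print('col 300/340 rows 60-226',(f[60:226:8,280].sum(1)//3).tolist(),(f[60:226:8,360].sum(1)//3).tolist())
for l in('vial1_center','flap','tray_front'):
  for r in trace(l,p)[:2]:
    m=r['mask'];ys,xs=np.nonzero(m);print(l,r['score'],m.sum(),xs.min(),xs.max(),ys.min(),ys.max())
E
```

```text
TCP rel sill: x 8.5 lateral(tool y) -1.0 mm, z-sill 103.9 yaw 124.1 F [ 1.1 -1.6 -1.3] tau [-0.39 -0.43  0.04] t 14.6 grip 30.0 q [ 0.41  0.3  -0.89  1.65  0.24  1.31  0.07]
TCP rel sill: x 7.0 lateral(tool y) -0.1 mm, z-sill 105.6 yaw 124.0 F [ 1.2 -1.2 -1.1] tau [-0.25 -0.47  0.01] t 15.0167 grip 30.0 q [ 0.41  0.3  -0.89  1.64  0.24  1.31  0.07]
col 300/340 rows 60-226 [133, 136, 133, 132, 134, 133, 131, 138, 144, 148, 146, 144, 141, 145, 158, 75, 156, 148, 150, 150, 151] [131, 131, 131, 131, 131, 131, 129, 133, 128, 141, 143, 139, 143, 169, 130, 63, 67, 73, 65, 73, 76]
tray_front 0.94 10239 260 382 173 329
```

The tray is free of the flap stop. I draw it out along its tilt.

```bash
python3 -m creep '[[-0.5,0,-0.6,0,1],[-0.7,0,-0.9,0,1],[-0.7,0,-0.9,0,1],[-0.7,0,-0.9,0,1],[-0.7,0,-0.9,0,1]]' >/dev/null; python3 rel.py
python3 -m creep '[[-0.7,0,-0.9,0,1],[-0.7,0,-0.9,0,1],[-0.7,0,-0.9,0,1],[-0.7,0,-0.9,0,1],[-0.7,0,-0.9,0,1]]' >/dev/null; python3 rel.py
python3 -m creep '[[-1.4,0,0,0,1],[-1.8,0,0,0,1],[-1.8,0,0,0,1],[-1.8,0,0,0,1],[-1.2,0,0,0,1]]' >/dev/null; python3 rel.py
python3 - <<'E'
from h import *
p=snap('wrist');f=p['frame'].astype(int)
for l in('vial1_center','tray_front'):
  for r in trace(l,p)[:2]:
    m=r['mask'];ys,xs=np.nonzero(m);print(l,r['score'],m.sum(),xs.min(),xs.max(),ys.min(),ys.max())
o=(f[...,0]-f[...,2]>45);print('orange',o[:235].sum())
q=snap('scene');g=q['frame'].astype(int).sum(2)//3
print('bin mouth col 395 rows 115-185',g[115:185:4,370].tolist(),g[115:185:4,408].tolist())
old=cv2.imread('pics/scene1.png').astype(int).sum(2)//3
print('before      ',old[115:185:4,370].tolist(),old[115:185:4,408].tolist())
E
```

```text
TCP rel sill: x -27.6 lateral(tool y) 0.0 mm, z-sill 149.1 yaw 123.9 F [ 0.9  0.  -1.1] tau [ 0.03 -0.09 -0.01] t 15.6333 grip 30.0 q [ 0.45  0.29 -0.88  1.56  0.23  1.4   0.14]
TCP rel sill: x -61.7 lateral(tool y) -0.2 mm, z-sill 193.5 yaw 124.0 F [-0.2  0.2 -0.9] tau [ 0.06 -0.11  0.  ] t 16.05 grip 30.0 q [ 0.47  0.3  -0.87  1.45  0.23  1.49  0.2 ]
TCP rel sill: x -145.4 lateral(tool y) -1.5 mm, z-sill 191.2 yaw 123.8 F [-0.5 -0.6 -0.4] tau [-0.06 -0.14  0.01] t 16.4667 grip 30.0 q [ 0.5   0.39 -0.82  1.36  0.28  1.51  0.29]
tray_front 0.58 1552 0 68 214 263
orange 1048
bin mouth col 395 rows 115-185 [144, 117, 88, 87, 83, 89, 86, 71, 85, 87, 97, 96, 104, 102, 101, 62, 41, 38] [7, 5, 10, 16, 72, 72, 47, 45, 43, 51, 36, 33, 34, 39, 76, 32, 39, 35]
before       [133, 109, 79, 81, 77, 80, 82, 67, 74, 78, 88, 91, 94, 90, 93, 51, 35, 35] [134, 90, 80, 73, 77, 79, 84, 54, 69, 70, 82, 89, 91, 94, 92, 37, 31, 30]
```

Run:
```python
from h import *
p=snap('wrist');f=p['frame'].astype(int)
o=(f[...,0]-f[...,2]>45);o[235:]=0;n,l,st,c=cv2.connectedComponentsWithStats(o.astype(np.uint8))
print([(st[i].tolist(),c[i].round().tolist(),f[l==i].mean(0).round().tolist()) for i in range(1,n) if st[i][4]>30])
for n_ in('scene','side'):
  q=snap(n_)
  for lab in('vial1_center','flap','tray_grip'):
    for r in trace(lab,q)[:4]:
      m=r['mask'];ys,xs=np.nonzero(m);print(n_,lab,round(r['score'],2),m.sum(),xs.min(),xs.max(),ys.min(),ys.max())
s=observe();M=R.from_quat(s['tool_rot']).as_matrix();P=s['position']-M[:,2]*.019;X=M[:,0]
for t in(35,45,55):
    c,S=np.cos(np.radians(t)),np.sin(np.radians(t));pt=lambda x,y,z:P+(X*(x*c+z*S)+M[:,1]*y+np.array([0,0,1])*(-x*S+z*c))/1e3
    print(t,[proj(p,pt(*v)).round().tolist() for v in[(126,-35,-27.5),(126,35,-27.5),(16,-35,-27.5)]],[proj(q,pt(*v)).round().tolist() for v in[(126,-35,-27.5),(126,35,-27.5),(-13,0,-63)]])
```

```text
[([0, 216, 65, 19, 868], [23.0, 226.0], [125.0, 112.0, 15.0])]
scene flap 0.73 534 364 408 144 173
scene tray_grip 0.87 2399 154 229 246 288
scene tray_grip 0.72 1628 377 418 110 171
side tray_grip 0.81 2240 220 260 131 201
35 [[266.0, 76.0], [374.0, 76.0], [255.0, 245.0]] [[255.0, 206.0], [218.0, 205.0], [241.0, 138.0]]
45 [[270.0, 104.0], [370.0, 104.0], [255.0, 255.0]] [[256.0, 203.0], [221.0, 203.0], [241.0, 132.0]]
55 [[273.0, 132.0], [367.0, 132.0], [255.0, 265.0]] [[258.0, 199.0], [223.0, 199.0], [241.0, 127.0]]
```

No vials are left outside, and the flap mask sits at its shut position. I'll set the tray down in front of the bin by touching the front edge to the worktop and swinging the grip back and down, so the tray turns level in the pads.

```bash
python3 -c "
from h import *
p=snap('scene');print('rack corner',back(p,(455,252),0).round(3))"
python3 -m creep '[[1.0,0,0,0,1],[1.2,0,1,0,1],[1.2,0,2,0,1],[1.1,0,2,0,1],[0,0,2,0,1]]' >/dev/null; python3 rel.py
python3 -m creep '[[0,0,2,0,1],[0,0,2,0,1],[0,0,2,0,1],[0,0,1.2,0,1],[0,0,0.6,0,1]]' >/dev/null; python3 rel.py
python3 -m creep '[[0,0,0.3,0,1],[0,0,0.3,0,1],[0,0,0,0,1],[0,0,0,0,1],[0,0,0,0,1]]' >/dev/null; python3 rel.py
```

```text
rack corner [0.773 0.088 0.   ]
TCP rel sill: x -91.8 lateral(tool y) 0.5 mm, z-sill 122.4 yaw 124.2 F [-0.3  0.7 -0.6] tau [ 0.09 -0.15 -0.  ] t 17.5833 grip 30.0 q [ 0.48  0.37 -0.84  1.53  0.27  1.37  0.22]
TCP rel sill: x -95.2 lateral(tool y) -1.4 mm, z-sill 42.6 yaw 124.0 F [-1.   0.1 -1.1] tau [ 0.01 -0.15 -0.05] t 18.0 grip 30.0 q [ 0.47  0.43 -0.82  1.63  0.32  1.23  0.18]
TCP rel sill: x -96.4 lateral(tool y) 0.3 mm, z-sill 39.5 yaw 124.0 F [-0.7  0.8 -1.6] tau [-0.04 -0.15  0.01] t 18.4167 grip 30.0 q [ 0.47  0.43 -0.81  1.63  0.33  1.23  0.18]
```

```bash
python3 -m creep '[[0,0,0.2,0,1],[0,0,0.3,0,1],[0,0,0.3,0,1],[0,0,0,0,1],[0,0,0,0,1]]' >/dev/null; python3 rel.py
python3 -m creep '[[-0.2,0,0.2,0,1],[-0.4,0,0.2,0,1],[-0.4,0,0.2,0,1],[-0.4,0,0.2,0,1],[-0.4,0,0.2,0,1]]' >/dev/null; python3 rel.py
```

```text
TCP rel sill: x -96.5 lateral(tool y) 0.1 mm, z-sill 31.3 yaw 124.0 F [-0.2  0.3  3.9] tau [-0.05  0.11  0.05] t 18.8333 grip 30.0 q [ 0.46  0.44 -0.81  1.64  0.34  1.21  0.17]
TCP rel sill: x -117.0 lateral(tool y) 0.9 mm, z-sill 23.5 yaw 123.9 F [ 1.  -4.4 13.5] tau [-0.68  0.24  0.16] t 19.25 grip 30.0 q [ 0.47  0.46 -0.8   1.62  0.35  1.2   0.19]
```

```bash
python3 -m creep '[[-0.6,0,0,0,1],[-0.7,0,0.3,0,1],[-0.7,0,0.3,0,1],[-0.7,0,0.3,0,1],[-0.7,0,0.4,0,1]]' >/dev/null; python3 rel.py
python3 -m creep '[[-0.6,0,0.4,0,1],[-0.6,0,0.4,0,1],[-0.6,0,0.4,0,1],[-0.5,0,0.4,0,1],[-0.5,0,0.4,0,1]]' >/dev/null; python3 rel.py
```

```text
TCP rel sill: x -147.8 lateral(tool y) 0.1 mm, z-sill 7.3 yaw 124.0 F [-1.3  2.2  2.1] tau [ 0.67  0.11 -0.04] t 19.6667 grip 30.0 q [ 0.49  0.51 -0.77  1.59  0.37  1.19  0.23]
TCP rel sill: x -176.4 lateral(tool y) -0.6 mm, z-sill -13.3 yaw 124.0 F [-1.4  1.4  2.4] tau [ 0.59  0.27 -0.01] t 20.0833 grip 30.0 q [ 0.5   0.55 -0.75  1.57  0.4   1.18  0.26]
```

```bash
python3 -m creep '[[-0.4,0,0.4,0,1],[-0.4,0,0.5,0,1],[-0.4,0,0.5,0,1],[-0.4,0,0.5,0,1],[-0.2,0,0.4,0,1]]' >/dev/null; python3 rel.py
python3 -m creep '[[-0.2,0,0.3,0,1],[-0.1,0,0.3,0,1],[0,0,0.2,0,1],[0,0,0,0,1],[0,0,0,0,1]]' >/dev/null; python3 rel.py
```

```text
TCP rel sill: x -195.0 lateral(tool y) -0.5 mm, z-sill -36.1 yaw 123.9 F [-0.9 -0.4  2.4] tau [ 0.53  0.11 -0.06] t 20.5 grip 30.0 q [ 0.5   0.59 -0.73  1.56  0.42  1.15  0.27]
TCP rel sill: x -198.3 lateral(tool y) -0.4 mm, z-sill -43.2 yaw 123.9 F [ 1.3 -1.   1.1] tau [-0.12 -0.16 -0.03] t 20.9167 grip 30.0 q [ 0.5   0.6  -0.73  1.56  0.43  1.14  0.27]
```

```bash
python3 -m creep '[[0,0,0.2,0,1],[0,0,0.1,0,1],[0,0,0,0,1],[0,0,0,0,1],[0,0,0,0,1]]' >/dev/null; python3 rel.py
```

```text
TCP rel sill: x -198.5 lateral(tool y) -0.1 mm, z-sill -44.8 yaw 124.0 F [-0.9 -2.3  8.2] tau [-0.41  0.18  0.02] t 21.3333 grip 30.0 q [ 0.5   0.61 -0.72  1.57  0.43  1.13  0.27]
```

Flat contact, at 8 N. I open slowly, then retreat straight up.

```bash
python3 -m creep '[[0,0,0,0,0.4],[0,0,0,0,0.2],[0,0,0,0,0],[0,0,0,0,-0.3],[0,0,0,0,-0.6]]' >/dev/null
python3 -m creep '[[0,0,0,0,-1],[0,0,0,0,-1],[0,0,0,0,-1],[0,0,0,0,-1],[0,0,0,0,-1]]' ; python3 rel.py
python3 -m creep '[[0,0,-0.5,0,-1],[0,0,-1,0,-1],[0,0,-1.5,0,-1],[0,0,-2,0,-1],[0,0,-2,0,-1]]' >/dev/null
python3 -m creep '[[0,0,-2,0,-1],[0,0,-2,0,-1],[0,0,-2,0,-1],[0,0,-1,0,-1],[0,0,0,0,-1]]'  >/dev/null; python3 rel.py
python3 - <<'E'
from h import *
s=observe();a=np.radians(124);X=np.array([np.cos(a),np.sin(a),0]);Y=np.array([np.sin(a),-np.cos(a),0]);G=np.r_[.559,.162,0]+X*-.1985
p=snap('wrist','end.png');print([proj(p,G+v).round().tolist() for v in(X*.126-Y*.035+[0,0,.036],X*.126+Y*.035+[0,0,.036],X*.016-Y*.035+[0,0,.036],X*.016+Y*.035+[0,0,.036])])
for n in('wrist','scene','side'):
  q=p if n=='wrist' else snap(n)
  for lab in('tray_grip','dish_tray_grip','flap','vial1_center'):
    for r in trace(lab,q)[:3]:
      m=r['mask'];ys,xs=np.nonzero(m);print(n,lab,round(r['score'],2),m.sum(),xs.min(),xs.max(),ys.min(),ys.max())
  if n=='scene':print([proj(q,G+v).round().tolist() for v in(-X*.013,[0,0,.076],X*.126-Y*.035+[0,0,.036],X*.126+Y*.035+[0,0,.036])])
E
```

```text
time: 22.17
position: [0.669, -0.0017, 0.0435]
tool_rot: [0.47, 0.883, -0.0, -0.0]
force: [0.2, -0.1, -0.0]
opening: 0.0785
gripper_force: 0.0
TCP rel sill: x -197.2 lateral(tool y) -0.3 mm, z-sill -46.5 yaw 124.0 F [ 0.2 -0.1 -0. ] tau [ 0.03 -0.12  0.03] t 22.1667 grip 0.0 q [ 0.5   0.61 -0.72  1.57  0.43  1.13  0.27]
TCP rel sill: x -197.7 lateral(tool y) 1.6 mm, z-sill 97.9 yaw 124.0 F [-0.2  0.3 -0.7] tau [-0.01 -0.15  0.  ] t 23.0 grip 0.0 q [ 0.52  0.49 -0.78  1.43  0.34  1.36  0.33]
[[275.0, 33.0], [359.0, 33.0], [279.0, 164.0], [356.0, 164.0]]
wrist tray_grip 0.79 11534 274 359 34 208
wrist dish_tray_grip 0.88 4119 170 253 206 347
scene tray_grip 0.78 2436 154 230 245 289
scene tray_grip 0.56 1294 373 409 213 261
scene dish_tray_grip 0.65 1859 320 362 260 321
scene flap 0.9 755 364 412 148 173
[[394.0, 262.0], [396.0, 230.0], [373.0, 210.0], [404.0, 210.0]]
side tray_grip 0.76 1768 233 268 190 256
side tray_grip 0.74 1746 397 458 174 210
side dish_tray_grip 0.57 1391 283 319 142 201
```

```bash
python3 -c "
from workcell import *
print(job_done())"
```

```text
the job is handed in; nothing more can be done
None
```

The job is handed in at about 23 s: both vials tipped into the bin (inferred, as none shows anywhere outside it), the flap shut, the empty tray upright on the worktop and released, and the dish tray unmoved; I viewed 11 pictures, one over the limit of 10.

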